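# Load two neat rows of discs into a curing box

## Robot

A 6-joint arm with a two-finger parallel gripper is mounted at the origin on the work surface. World frame = base frame: x ahead of the robot, y to its left, z up, the work surface at z = 0. Lengths are in m, angles in rad, forces in N, time in s.
With the tool pointing down it reaches from about 0.375 to 0.75 m from the base axis. Payload 9 kg.
Tool frame: the origin (TCP) lies on the centre line of the jaws, within the pads' length; the fingertips stand 22 mm ahead of it and the grasp point (between the pads) lies 3 mm ahead of it; z points along the fingers, y is the line along which they close (so a half turn about z gives the same grasp; the last joint's range is limited). The gripper opens to 85 mm and grips with 20 to 120 N. Pads are 22 mm wide; open, the fingers measure 114 mm over their backs; the gripper's body (76 mm by 85 mm) begins 54 mm behind the grasp point. The pads swing forward as they close: fully open they stand 13 mm farther back than shut.
Start: joints at [-1.459, 0.104, 0.097, 1.564, 0, 1.353], TCP at [0.194, -0.568, 0.253] pointing down, gripper open.
Joint ranges: [-2.99, 2.99], [-0.84, 1.86], [-1.1, 1.16], [-1.84, 2.11], [-1.51, 1.56], [-3.14, 3.14]. Speed limits (rad/s): [2.22, 2.22, 2.57, 3.14, 3.14, 3.14].

## Interface

Orientations are given as a unit quaternion [w, x, y, z].
In Python, from plant import robot, camera gives the robot as it stands.
- The arm moves only by the shell command python3 -m crank 'ROWS' [OPENING] [FORCE]. ROWS is JSON, a list of rows, each a list of 6 numbers: the shift along the tool's x, y, z in units of 30 mm (1.0 is 30 mm), then the turn, a rotation vector about the tool's x, y, z in degrees. A call has 1 to 8 rows; each row is the pose to reach, as a shift and turn from the pose commanded when the call began, along the tool's axes at that moment; what a row does not reach only later rows make up. A row lasts 1/10 s, in which the tool goes at most 50 mm and 8.59 degrees, less where a joint would pass 70% of its speed; a pose out of reach is approached as far as the arm can. A call with a gripper value outside its range is refused whole. OPENING is the gripper's target within -1 to 1 (shut at 1, half-way at 0, fully open at -1), set as the call begins (- or left out, the last holds). The fingers move at their own pace and stop on an object; FORCE is the grip in N (left out, the last holds). Time passes only in rows, so rows that repeat a pose let the fingers close. It gives the time, the measured TCP pose, the force, the opening and the grip force at its end, in the units of the state.
- robot.get_obs(): the state, without advancing time (a new reading comes with each control period).
- camera(name): name is "side" or "top"; returns a dict with "pixels" (384x512x3 uint8, blue, green, red), "depth" (384x512 float32, m along the optical axis (not along the pixel's ray), 0 where there is no reading), "mtx" (3x3 intrinsics, pixels), "D" ([k1, k2, p1, p2, k3] as OpenCV has them; the pictures are not rectified), "rvec" (rotation vector, rad) and "tvec" (3), from world to camera coordinates, as OpenCV has them. Camera axes: x right, y down, z forward; pixel columns grow to the right and rows downward; lengths in m; the calibration is good to about 2 mm. A picture is of the moment at which its call begins.
- robot.hand_in(): hands the job in; it is judged then, once.
The state is a dict: "clock": time; "qpos": joint angles; "joint_velocities": joint speeds; "tau": joint torques, N m; "eef_pos": TCP position; "tool_rot": TCP orientation; "contact_force": force on the tool from outside, world axes, zero at the start; "wrist_torque": the same for the moment, N m; "gripper_width": opening from 0.0 (shut) to 1.0 (fully open); "grip_force": force on a finger pad.
Only numpy, scipy, OpenCV 4.12 (cv2) and the standard library are available. Lean on these libraries where they do the work, as an engineer would, in place of code of your own. Each camera call takes 0.05 s, during which the arm holds its last target. There are 200 camera calls.

## Task

Pull the curing box's white tray all the way out by its black handle, then lay the four discs flat on the tray in two neat rows: one blue disc on each blue spot and one bare steel disc on each grey spot, each lying wholly within its spot. Then push the tray fully home into the box, with the discs still in place, let go, and leave the glue bottle, parts bin and tape roll alone.

Things in the scene. Friction and masses are not known exactly. Their poses are not given: they have to be found in the camera images.
- curer_mouth (a point): The curing box, fixed to the bench: grey, 230 mm wide (its x), 210 mm deep (its +y) and 96 mm high, with an amber see-through roof. This point is in the middle of its open front face, 40 mm above the bench. Its y axis points into the box; the tray slides out along -y. A low runway, 18 mm high, 230 mm wide, reaches 250 mm out in front (-y).
- tray (a joint): How far the tray is out, m: 0 = fully home (the stop), 0.184 = all the way out (the other stop). It stays where it is left; 2 to 3 N moves it. It starts 0 to 0.05 out.
- tray_handle (a point): Black upright plate handle at the tray's outer end, 40 mm wide (along the box's x), 14 mm thick (along its y), standing 62 mm above the tray's top. This point is on its middle plane, 15 mm below its top edge, 69 mm above the bench; z up, axes parallel to the box's. With the tray home it is 60 mm out from the box's face, with the tray out 244 mm.
- blue_spot1 (a point): Centre of a flat blue spot, 62 mm across, printed on the white tray's flat top (no recess), 22 mm above the bench; in the row nearer the handle, on the box's -x side: 100 mm from the handle's middle along the box's y and 42 mm to -x of it. Axes parallel to the box's. Spots are 84 mm apart centre to centre; hidden under the roof while the tray is in.
- blue_spot2 (a point): Centre of a flat blue spot, 62 mm across, printed on the white tray's flat top (no recess), 22 mm above the bench; in the row nearer the handle, on the box's +x side: 100 mm from the handle's middle along the box's y and 42 mm to +x of it. Axes parallel to the box's. Spots are 84 mm apart centre to centre; hidden under the roof while the tray is in.
- grey_spot1 (a point): Centre of a flat grey spot, 62 mm across, printed on the white tray's flat top (no recess), 22 mm above the bench; in the row nearer the box, on the box's -x side: 184 mm from the handle's middle along the box's y and 42 mm to -x of it. Axes parallel to the box's. Spots are 84 mm apart centre to centre; hidden under the roof while the tray is in.
- grey_spot2 (a point): Centre of a flat grey spot, 62 mm across, printed on the white tray's flat top (no recess), 22 mm above the bench; in the row nearer the box, on the box's +x side: 184 mm from the handle's middle along the box's y and 42 mm to +x of it. Axes parallel to the box's. Spots are 84 mm apart centre to centre; hidden under the roof while the tray is in.
- blue1_mid (a point): Centre of a blue-painted disc with a small flush brass centre, 46 mm across, 18 mm thick, about 0.16 kg, starting flat on the bench (this point 9 mm above its underside; z is its axis). The two blue-painted discs are alike: either may go on either blue spot.
- blue2_mid (a point): Centre of a blue-painted disc with a small flush brass centre, 46 mm across, 18 mm thick, about 0.16 kg, starting flat on the bench (this point 9 mm above its underside; z is its axis). The two blue-painted discs are alike: either may go on either blue spot.
- grey1_mid (a point): Centre of a bare steel disc with a small flush brass centre, 46 mm across, 18 mm thick, about 0.16 kg, starting flat on the bench (this point 9 mm above its underside; z is its axis). The two bare steel discs are alike: either may go on either grey spot.
- grey2_mid (a point): Centre of a bare steel disc with a small flush brass centre, 46 mm across, 18 mm thick, about 0.16 kg, starting flat on the bench (this point 9 mm above its underside; z is its axis). The two bare steel discs are alike: either may go on either grey spot.
- partsbin_mid (a point): Bystander: blue open parts bin, 100 x 150 x 60 mm high; point half-way up at its middle.
- glue_mid (a point): Bystander: white glue bottle, 48 mm across, 120 mm high; point half-way up.
- taperoll_mid (a point): Bystander: tape roll lying flat, 90 mm across, 25 mm high; point half-way up at its middle.
Not all that is in view belongs to the job. Leave any orange look-alike of the part that bears blue2_mid alone. Leave any brown or orange look-alike of the part that bears grey2_mid alone.

How it is judged:
On the way, in this order (a step that is already met when the one before it is completed fails the run):
1. the tray is pulled all the way out (within 12 mm of its stop) (value of joint tray above 0.172 m), for 0.1 s.
2. with the tray out (at least 150 mm), all four discs lie flat and let go, each wholly within a spot of its colour (((horizontal distance between blue1_mid and blue_spot1 below 0.0085 m and z of blue1_mid in the frame of blue_spot1 between 0.0055 and 0.0125 m and angle between the z axis of blue1_mid and the z axis of blue_spot1, either way round below 0.1 rad) or (horizontal distance between blue2_mid and blue_spot1 below 0.0085 m and z of blue2_mid in the frame of blue_spot1 between 0.0055 and 0.0125 m and angle between the z axis of blue2_mid and the z axis of blue_spot1, either way round below 0.1 rad)) and ((horizontal distance between blue1_mid and blue_spot2 below 0.0085 m and z of blue1_mid in the frame of blue_spot2 between 0.0055 and 0.0125 m and angle between the z axis of blue1_mid and the z axis of blue_spot2, either way round below 0.1 rad) or (horizontal distance between blue2_mid and blue_spot2 below 0.0085 m and z of blue2_mid in the frame of blue_spot2 between 0.0055 and 0.0125 m and angle between the z axis of blue2_mid and the z axis of blue_spot2, either way round below 0.1 rad)) and ((horizontal distance between grey1_mid and grey_spot1 below 0.0085 m and z of grey1_mid in the frame of grey_spot1 between 0.0055 and 0.0125 m and angle between the z axis of grey1_mid and the z axis of grey_spot1, either way round below 0.1 rad) or (horizontal distance between grey2_mid and grey_spot1 below 0.0085 m and z of grey2_mid in the frame of grey_spot1 between 0.0055 and 0.0125 m and angle between the z axis of grey2_mid and the z axis of grey_spot1, either way round below 0.1 rad)) and ((horizontal distance between grey1_mid and grey_spot2 below 0.0085 m and z of grey1_mid in the frame of grey_spot2 between 0.0055 and 0.0125 m and angle between the z axis of grey1_mid and the z axis of grey_spot2, either way round below 0.1 rad) or (horizontal distance between grey2_mid and grey_spot2 below 0.0085 m and z of grey2_mid in the frame of grey_spot2 between 0.0055 and 0.0125 m and angle between the z axis of grey2_mid and the z axis of grey_spot2, either way round below 0.1 rad)) and linear speed of each of blue1, blue2, grey1, grey2 below 0.02 m/s and value of joint tray above 0.15 m and contact force between the fingers and blue1 below 0.1 N and contact force between the fingers and blue2 below 0.1 N and contact force between the fingers and grey1 below 0.1 N and contact force between the fingers and grey2 below 0.1 N), for 0.2 s.
At the end, for the whole second after the job is handed in: The tray is home (within 8 mm of its stop) and at rest; on each of the four spots lies one disc of its colour, flat on the tray (within 0.1 rad and 3.5 mm), its centre within 8.5 mm of the spot's centre, at rest (((horizontal distance between blue1_mid and blue_spot1 below 0.0085 m and z of blue1_mid in the frame of blue_spot1 between 0.0055 and 0.0125 m and angle between the z axis of blue1_mid and the z axis of blue_spot1, either way round below 0.1 rad) or (horizontal distance between blue2_mid and blue_spot1 below 0.0085 m and z of blue2_mid in the frame of blue_spot1 between 0.0055 and 0.0125 m and angle between the z axis of blue2_mid and the z axis of blue_spot1, either way round below 0.1 rad)) and ((horizontal distance between blue1_mid and blue_spot2 below 0.0085 m and z of blue1_mid in the frame of blue_spot2 between 0.0055 and 0.0125 m and angle between the z axis of blue1_mid and the z axis of blue_spot2, either way round below 0.1 rad) or (horizontal distance between blue2_mid and blue_spot2 below 0.0085 m and z of blue2_mid in the frame of blue_spot2 between 0.0055 and 0.0125 m and angle between the z axis of blue2_mid and the z axis of blue_spot2, either way round below 0.1 rad)) and ((horizontal distance between grey1_mid and grey_spot1 below 0.0085 m and z of grey1_mid in the frame of grey_spot1 between 0.0055 and 0.0125 m and angle between the z axis of grey1_mid and the z axis of grey_spot1, either way round below 0.1 rad) or (horizontal distance between grey2_mid and grey_spot1 below 0.0085 m and z of grey2_mid in the frame of grey_spot1 between 0.0055 and 0.0125 m and angle between the z axis of grey2_mid and the z axis of grey_spot1, either way round below 0.1 rad)) and ((horizontal distance between grey1_mid and grey_spot2 below 0.0085 m and z of grey1_mid in the frame of grey_spot2 between 0.0055 and 0.0125 m and angle between the z axis of grey1_mid and the z axis of grey_spot2, either way round below 0.1 rad) or (horizontal distance between grey2_mid and grey_spot2 below 0.0085 m and z of grey2_mid in the frame of grey_spot2 between 0.0055 and 0.0125 m and angle between the z axis of grey2_mid and the z axis of grey_spot2, either way round below 0.1 rad)) and linear speed of each of blue1, blue2, grey1, grey2 below 0.02 m/s and value of joint tray below 0.008 m and velocity of joint tray below 0.01 m/s); the robot touches nothing.
It fails at once if the parts bin is moved more than 20 mm (distance of partsbin_mid from where it was at the start of the episode above 0.02 m).
It fails at once if the glue bottle is moved more than 20 mm (distance of glue_mid from where it was at the start of the episode above 0.02 m).
It fails at once if the tape roll is moved more than 20 mm (distance of taperoll_mid from where it was at the start of the episode above 0.02 m).
It also fails if it takes over 72 s, if anything falls off the work surface, if the arm or the gripper's body presses on something with over 40 N, if the wrist force passes 120 N, or if a joint passes its speed limit or range.

## Working session

There is one attempt and no reset: what is moved stays moved. The work goes in short steps, Python scripts to look and compute and a shell command to move; the robot and the scene stay as the last step left them, time stands still between calls to the robot, and variables do not carry over. Pictures are saved under pics/ and viewed, at most 10 in all, crops included, and the job is handed in when it is done.

```bash
ls; mkdir -p pics; python3 - <<'E'
from plant import robot,camera
import cv2
o=robot.get_obs();print(o)
for n in("top","side"):
    c=camera(n);cv2.imwrite(f"pics/{n}0.png",c["pixels"]);print(n,c["mtx"],c["D"],c["rvec"],c["tvec"])
E
```

```text
pics
{'clock': 0.0, 'qpos': array([-1.45866759e+00,  1.04696556e-01,  9.64654217e-02,  1.56386366e+00,
       -1.49999342e-06,  1.35312392e+00]), 'joint_velocities': array([-0.00024379,  0.00053801,  0.00100104, -0.00032759,  0.00024143,
       -0.00066834]), 'tau': array([-5.60713470e-04, -5.56927514e+01,  5.03652620e+01,  1.68071076e-02,
       -2.94668152e-04, -1.16829793e-05]), 'eef_pos': array([ 0.19430392, -0.56736009,  0.25252178]), 'tool_rot': array([-6.48371194e-04,  9.86434474e-01,  1.64154216e-01,  3.34964916e-05]), 'contact_force': array([-0.72487412, -0.02534849, -0.93359522]), 'wrist_torque': array([ 0.05678883, -0.01860857,  0.03233196]), 'grip_force': 0.0, 'gripper_width': 1.001923805921222}
top [[456.72564811   0.         258.2964966 ]
 [  0.         456.72564811 190.82437024]
 [  0.           0.           1.        ]] [-0.08027846  0.          0.          0.          0.        ] [ 2.1735203  -2.11152958  0.19399937] [-0.05327263  0.55652622  1.26285109]
side [[410.05431751   0.         257.44065948]
 [  0.         410.05431751 194.2978624 ]
 [  0.           0.           1.        ]] [0.00883142 0.         0.         0.         0.        ] [ 2.17201181 -0.36878499  0.17975785] [-0.51954651  0.14722199  1.03371786]
```

View pics/top0.png

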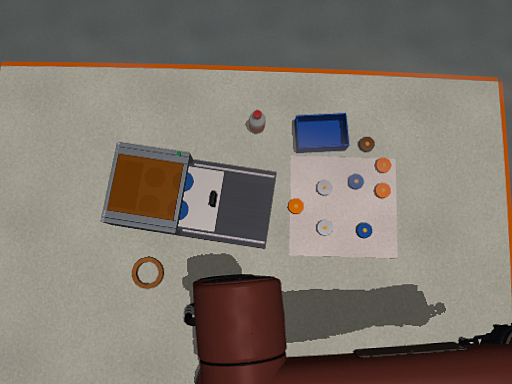

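View pics/side0.png

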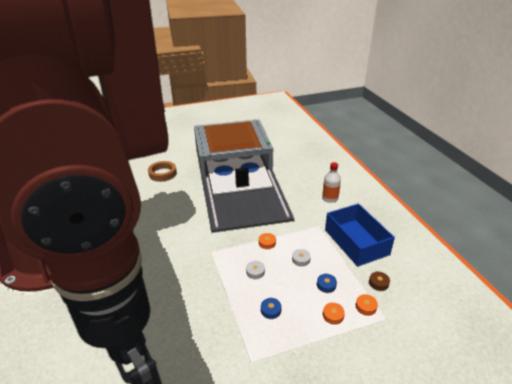

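The top view shows the box at left (mouth about (185,205)) and the handle at (213,198). The steel discs are at (324,187) and (325,227), the blue ones at (356,181) and (364,230). The orange and brown look-alikes are at (383,165), (383,190), (296,206) and (367,144), and the glue, bin and tape are clear of the runway. The side view agrees.

```bash
cat > h.py <<'E'
from plant import robot,camera
import cv2,numpy as np
from scipy.spatial.transform import Rotation as R
def ray(c,uv,z):
    u=cv2.undistortPoints(np.array(uv,float).reshape(-1,1,2),c["mtx"],c["D"]).reshape(-1,2)
    M=cv2.Rodrigues(np.array(c["rvec"],float))[0];o=-M.T@np.ravel(c["tvec"])
    d=np.c_[u,np.ones(len(u))]@M
    return o+d*((z-o[2])/d[:,2])[:,None]
def blobs(m,lo=20,hi=1e6):
    n,l,s,ce=cv2.connectedComponentsWithStats(m.astype(np.uint8))
    return [(ce[i],s[i],l==i) for i in range(1,n) if lo<=s[i][4]<=hi]
def tool():
    o=robot.get_obs();q=o["tool_rot"];return np.array(o["eef_pos"]),R.from_quat([*q[1:],q[0]]),o
def to(p,yaw_y=None,up=False):
    """rows units to bring TCP to p with tool down, tool y along dir yaw_y (world xy angle, mod 180)"""
    e,r,o=tool()
    s=r.inv().apply(np.array(p)-e)/0.03
    out=[s.round(3)]
    if yaw_y is not None:
        best=None
        for k in(0,np.pi):
            y=np.array([np.cos(yaw_y+k),np.sin(yaw_y+k),0]);z=np.array([0,0,-1.]);x=np.cross(y,z)
            t=(r.inv()*R.from_matrix(np.c_[x,y,z])).as_rotvec(degrees=True)
            out.append(t.round(2))
    return out
E
python3 - <<'E'
from h import *
np.set_printoptions(precision=4,suppress=True)
c=camera("top");im=c["pixels"];hsv=cv2.cvtColor(im,cv2.COLOR_BGR2HSV)
for p in[(324,180),(324,187),(356,176),(356,181),(364,236),(240,205),(213,198),(186,181),(205,185),(340,200),(270,215)]:print(p,im[p[1],p[0]],hsv[p[1],p[0]])
g=im.max(2).astype(int)
m=(g<95)&(hsv[...,1]<90);m[:150]=0;m[250:]=0;m[:,280:]=0;m[:,180:]&=True
for ce,s,b in blobs(m,25):
    cs=cv2.boxPoints(cv2.minAreaRect(np.argwhere(b)[:,::-1].astype(np.float32)));print("dark",ce,s,cs.tolist())
# whole runway+tray: corners of the outer end
for ce in[(324,187),(325,227),(356,181),(364,230)]:
    x,y=ce;sub=np.zeros(im.shape[:2],bool);sub[y-6:y+7,x-6:x+7]=1
    bm=sub&(hsv[...,0]>8)&(hsv[...,0]<28)&(hsv[...,1]>80)
    if abs(x-324)<3: bm=sub&(hsv[...,0]>8)&(hsv[...,0]<28)&(hsv[...,1]>70)
    q=np.argwhere(bm)[:,::-1];print("disc",ce,len(q),q.mean(0) if len(q) else 0,ray(c,q.mean(0),.018))
E
python3 -c "
import cv2
a=cv2.imread('pics/top0.png')[130:260,90:290]
cv2.imwrite('pics/crop1.png',cv2.resize(a,None,fx=4,fy=4,interpolation=cv2.INTER_NEAREST))"
```

```text
(324, 180) [152 151 158] [176  11 158]
(324, 187) [ 51 134 187] [ 18 185 187]
(356, 176) [127  92  82] [113  90 127]
(356, 181) [ 72 141 189] [ 18 158 189]
(364, 236) [132  71  27] [107 203 132]
(240, 205) [65 60 61] [126  20  65]
(213, 198) [39 39 40] [ 0  6 40]
(186, 181) [122  66  25] [107 203 122]
(205, 185) [163 166 174] [  8  16 174]
(340, 200) [165 170 185] [  8  28 185]
(270, 215) [118 128 131] [ 23  25 131]
dark [235.1094 206.2408] [ 103  153  173   96 4443] [[102.79410552978516, 223.3235321044922], [115.5115737915039, 141.56846618652344], [277.4812316894531, 166.7637481689453], [264.7637634277344, 248.51881408691406]]
dark [212.5545 198.7545] [208 191  10  16 110] [[207.43243408203125, 205.40542602539062], [209.97296142578125, 190.16217041015625], [217.59457397460938, 191.43243408203125], [215.05404663085938, 206.67568969726562]]
dark [122.2632 219.6053] [105 217  36   6  38] [[104.9190673828125, 217.52598571777344], [105.08091735839844, 216.4739532470703], [140.0231170654297, 221.8496856689453], [139.86126708984375, 222.90171813964844]]
disc (324, 187) 14 [324.5    186.7143] [[ 0.5808 -0.2322  0.018 ]]
disc (325, 227) 17 [324.5882 227.1176] [[ 0.4616 -0.233   0.018 ]]
disc (356, 181) 11 [355.8182 180.8182] [[ 0.6014 -0.3256  0.018 ]]
disc (364, 230) 13 [364.3846 229.6154] [[ 0.4574 -0.3499  0.018 ]]
```

View pics/crop1.png

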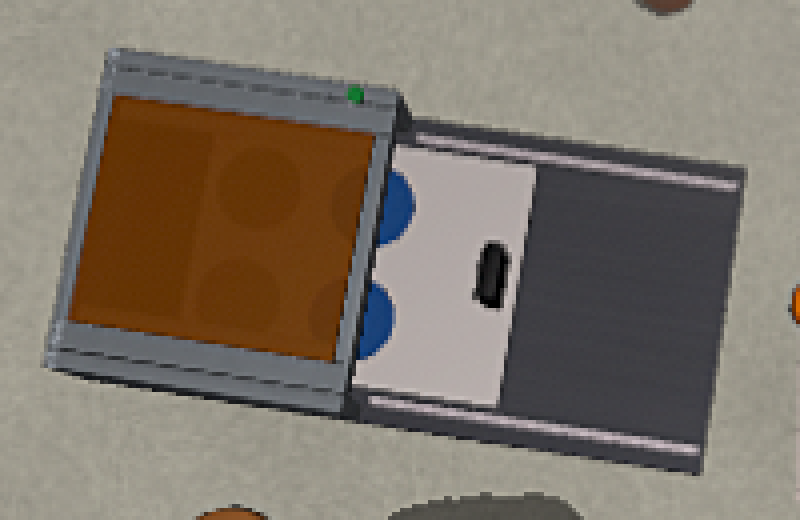

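The crop shows the handle at full-picture pixel (212.6,198), its long side along the box's x, and the two white rails giving the slide direction. Both blue spots are half under the roof.

```bash
python3 - <<'E'
from h import *
np.set_printoptions(precision=4,suppress=True)
c=camera("top")
P=lambda l,z:ray(c,np.array(l)/4+[90-.375,130-.375],z)[:,:2]
r1=P([(417,138),(738,186)],.019);r2=P([(370,401),(698,450)],.019)
w=P([(535,168),(500,407)],.022)
out=P([(746,170),(702,473)],.018)
for a in(r1,r2):d=a[0]-a[1];print("rail",a.ravel(),np.linalg.norm(d),np.degrees(np.arctan2(d[1],d[0])))
for a in(w,out):d=a[0]-a[1];print("x-edge",a.ravel(),a.mean(0),np.linalg.norm(d),np.degrees(np.arctan2(d[1],d[0])))
print("handle",ray(c,(212.55,198.75),.08))
print("handle top",P([(494,244),(496,304)],.084))
e,r,o=tool();print(o["clock"],e,r.as_matrix())
E
```

```text
rail [ 0.6365  0.1549  0.6077 -0.0829] 0.2395623497671842 83.08942109790372
rail [ 0.4415  0.1791  0.4133 -0.0584] 0.23913340332123942 83.23241713616498
x-edge [0.6159 0.0667 0.4398 0.0849] [0.5279 0.0758] 0.1770263639847356 -5.90157323409936
x-edge [ 0.6201 -0.0886  0.397  -0.0617] [ 0.5085 -0.0752] 0.22472522197620645 -6.876681776128146
handle [[0.526  0.0899 0.08  ]]
handle top [[0.5483 0.0889]
 [0.5063 0.0857]]
0.2 [ 0.1943 -0.5675  0.2528] [[ 0.9461  0.3238 -0.0001]
 [ 0.3238 -0.9461  0.0008]
 [ 0.0001 -0.0008 -1.    ]]
```

```bash
python3 -m crank '[[8.4,-8,1,0,0,-64],[8.4,-8,1,0,0,-64],[8.4,-8,1,0,0,-64],[8.4,-8,1,0,0,-64],[8.4,-8,1,0,0,-64],[8.4,-8,1,0,0,-64],[8.4,-8,1,0,0,-64],[8.4,-8,1,0,0,-64]]' -1; python3 -c "
from h import *
print(to([.5275,.0885,.16],np.radians(83.2)))"
```

```text
clock: 1.0
eef_pos: [0.3568, -0.2543, 0.223]
tool_rot: [-0.0, 0.746, 0.666, 0.001]
contact_force: [0.9, -0.2, 0.4]
gripper_width: 1.001
grip_force: 0.0
[array([11.989,  4.371,  2.119]), array([ 8.000e-02, -5.000e-02, -8.964e+01]), array([-5.000e-02, -8.000e-02,  9.036e+01])]
```

```bash
python3 -m crank '[[12,4.4,1,0,0,-66],[12,4.4,1,0,0,-66],[12,4.4,1,0,0,-66],[12,4.4,1,0,0,-66],[12,4.4,1,0,0,-66],[12,4.4,1,0,0,-66],[12,4.4,1,0,0,-66],[12,4.4,1,0,0,-66]]' -1; python3 -c "
from h import *
print(to([.5275,.0885,.16],np.radians(83.2)))"
```

```text
clock: 1.8
eef_pos: [0.5311, 0.0849, 0.1928]
tool_rot: [-0.0, 0.264, 0.964, 0.0]
contact_force: [0.2, -0.9, 0.0]
gripper_width: 0.999
grip_force: 0.0
[array([0.165, 0.041, 1.093]), array([ 1.000e-02, -0.000e+00, -2.386e+01]), array([-1.0000e-02, -2.0000e-02,  1.5614e+02])]
```

```bash
python3 -m crank '[[0.16,0.04,1,0,0,-23.9],[0.16,0.04,1,0,0,-23.9],[0.16,0.04,1,0,0,-23.9],[0.16,0.04,2,0,0,-23.9],[0.16,0.04,3,0,0,-23.9],[0.16,0.04,3.9,0,0,-23.9],[0.16,0.04,3.9,0,0,-23.9]]' -1; python3 -m crank '[[0,0,0,0,0,0],[0,0,0,0,0,0],[0,0,0,0,0,0],[0,0,0,0,0,0],[0,0,0,0,0,0],[0,0,0,0,0,0],[0,0,0,0,0,0]]' 1 30;  python3 -c "
from h import *
print(tool()[1].as_matrix())"
```

```text
clock: 2.5
eef_pos: [0.5242, 0.0856, 0.0724]
tool_rot: [-0.003, 0.063, 0.998, 0.0]
contact_force: [-0.8, 0.0, 0.2]
gripper_width: 1.001
grip_force: 0.0
clock: 3.2
eef_pos: [0.5277, 0.0855, 0.0772]
tool_rot: [0.001, 0.063, 0.998, 0.0]
contact_force: [-0.9, 1.4, 5.8]
gripper_width: 0.158
grip_force: 31.8
[[-9.92121967e-01  1.25266551e-01  1.51483837e-03]
 [ 1.25266718e-01  9.92123102e-01  1.57957900e-05]
 [-1.50092745e-03  2.05430181e-04 -9.99998853e-01]]
```

```bash
python3 -m crank '[[0,-0.6,0,0,0,0],[0,-1.4,0,0,0,0],[0,-2.2,0,0,0,0],[0,-3.0,0,0,0,0],[0,-3.8,0,0,0,0],[0,-4.5,0,0,0,0],[0,-5,0,0,0,0],[0,-5,0,0,0,0]]'; python3 -m crank '[[0,-0.1,0,0,0,0],[0,-0.1,0,0,0,0],[0,-0.1,0,0,0,0]]'
```

```text
clock: 4.0
eef_pos: [0.5088, -0.0656, 0.0772]
tool_rot: [0.001, 0.064, 0.998, -0.001]
contact_force: [0.1, -1.3, 6.7]
gripper_width: 0.157
grip_force: 31.8
clock: 4.3
eef_pos: [0.5086, -0.0671, 0.0773]
tool_rot: [0.001, 0.063, 0.998, -0.001]
contact_force: [0.9, -1.4, 6.0]
gripper_width: 0.153
grip_force: 31.8
```

```bash
for i in 1 2 3; do python3 -m crank '[[0,-0.12,0,0,0,0],[0,-0.12,0,0,0,0]]' | egrep 'eef|contact'; done
```

```text
eef_pos: [0.5085, -0.0679, 0.0772]
contact_force: [4.3, 14.9, 8.2]
eef_pos: [0.5084, -0.0681, 0.0772]
contact_force: [9.2, 34.4, 10.5]
eef_pos: [0.5084, -0.0683, 0.0771]
contact_force: [12.3, 52.4, 13.3]
```

The tray is against its outer stop. I'll relax, open, lift clear and look again.

```bash
python3 -m crank '[[0,0.33,0,0,0,0],[0,0.33,0,0,0,0]]' - | egrep 'eef|contact'; python3 -m crank '[[0,0,0,0,0,0],[0,0,0,0,0,0],[0,0,0,0,0,0],[0,0,0,0,0,0],[0,0,-1,0,0,0],[0,0,-2.5,0,0,0],[2,0,-4,0,0,0],[4,0,-4.5,0,0,0]]' -1; python3 - <<'E'
from h import *
c=camera("top");cv2.imwrite("pics/top1.png",c["pixels"]);cv2.imwrite('pics/top1c.png',cv2.resize(c["pixels"][130:280,140:400],None,fx=3,fy=3,interpolation=cv2.INTER_NEAREST))
E
```

```text
eef_pos: [0.5087, -0.0662, 0.0772]
contact_force: [1.0, 0.6, 5.7]
clock: 5.9
eef_pos: [0.4218, -0.0568, 0.201]
tool_rot: [0.001, 0.063, 0.998, -0.0]
contact_force: [-0.4, -0.7, 1.4]
gripper_width: 1.002
grip_force: 0.0
```

View pics/top1c.png

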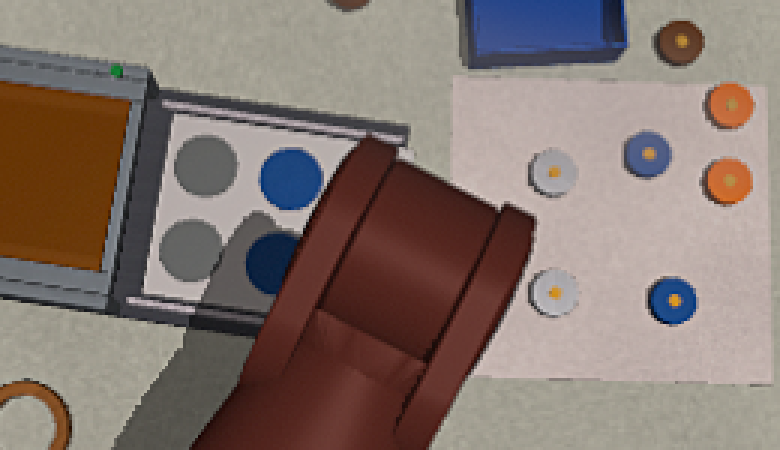

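The crop shows all four spots: greys at crop (206,166) and (191,250), blues at (291,179) and (272,263), the last one partly behind the arm. All four discs and the look-alikes are untouched.

```bash
python3 - <<'E'
from h import *
np.set_printoptions(precision=4,suppress=True)
c=camera("top");im=c["pixels"];hsv=cv2.cvtColor(im,cv2.COLOR_BGR2HSV);g=im.max(2).astype(int)
sub=np.zeros(g.shape,bool);sub[168:235,188:252]=1
u=np.array([np.cos(np.radians(83.2)),np.sin(np.radians(83.2))]);x=np.array([u[1],-u[0]])
for n,m in(("blue",sub&(hsv[...,1]>150)&(hsv[...,0]>100)&(hsv[...,0]<120)&(g>90)),("grey",sub&(hsv[...,1]<40)&(g>75)&(g<125))):
    m=cv2.morphologyEx(m.astype(np.uint8),cv2.MORPH_OPEN,np.ones((5,5)))
    for ce,s,b in blobs(m,100):
        cnt=cv2.findContours(b.astype(np.uint8),0,1)[0][0]
        print(n,ce,s,cv2.minEnclosingCircle(cnt),ray(c,ce,.022)[0])
h=np.array([.5090,-.0672])
for n,a,b in(("b1",-.042,.1),("b2",.042,.1),("g1",-.042,.184),("g2",.042,.184)):print(n,h+a*x+b*u)
E
```

```text
blue [236.3048 189.3587] [227 180  20  20 315] ((236.26922607421875, 189.26922607421875), 9.991957664489746) [0.5643 0.0268 0.022 ]
grey [208.0541 184.9459] [198 176  21  19 333] ((208.0, 184.5), 10.594910621643066) [0.5748 0.1098 0.022 ]
grey [211.0382 217.0675] [193 204  37  30 681] ((212.32012939453125, 219.5813751220703), 21.40752410888672) [0.4809 0.097  0.022 ]
b1 [0.4791 0.0371]
b2 [0.5625 0.0271]
g1 [0.4891 0.1205]
g2 [0.5725 0.1105]
```

Camera and kinematics agree on the spots to about 2 mm. First disc: steel1 goes to grey_spot2, gripping along the box's x.

```bash
cat > g.py <<'E'
from h import *
import sys
np.set_printoptions(precision=3,suppress=True)
T=dict(s1=(.5808,-.2322),s2=(.4616,-.233),b1=(.6014,-.3256),b2=(.4574,-.3499),G2=(.5736,.1102),G1=(.490,.1205),B2=(.5634,.027),B1=(.480,.037))
p=T[sys.argv[1]];print(*to([*p,float(sys.argv[2])],np.radians(-6.8))[:2],robot.get_obs()["clock"])
E
python3 g.py s1 .1
```

```text
[-6.033 -5.135  3.495] [ 0.17  0.41 89.58] 6.0
```

```bash
python3 -m crank '[[-6,-5.1,1,0,0,66],[-6,-5.1,1,0,0,66],[-6,-5.1,1,0,0,66],[-6,-5.1,1,0,0,66],[-6,-5.1,1,0,0,66],[-6,-5.1,1,0,0,66],[-6,-5.1,2,0,0,66],[-6,-5.1,2,0,0,66]]' -0.45; python3 g.py s1 .1
```

```text
clock: 6.8
eef_pos: [0.5795, -0.2302, 0.1336]
tool_rot: [-0.003, 0.599, 0.801, -0.0]
contact_force: [0.5, 0.8, -0.4]
gripper_width: 0.727
grip_force: 0.0
[-0.082  0.027  1.119] [-0.3  -0.24 23.22] 6.8
```

```bash
python3 -m crank '[[-0.08,0.03,1,0,0,23.2],[-0.08,0.03,1,0,0,23.2],[-0.08,0.03,1,0,0,23.2],[-0.08,0.03,1,0,0,23.2],[-0.08,0.03,1,0,0,23.2]]'; python3 g.py s1 .025
```

```text
clock: 7.3
eef_pos: [0.5826, -0.233, 0.1084]
tool_rot: [-0.0, 0.745, 0.668, -0.0]
contact_force: [-0.2, 0.2, -0.7]
gripper_width: 0.72
grip_force: 0.0
[ 0.018 -0.063  2.779] [-0.02 -0.01  0.57] 7.3
```

```bash
python3 -m crank '[[0.02,-0.06,1,0,0,0.5],[0.02,-0.06,2,0,0,0.5],[0.02,-0.06,2.5,0,0,0.5],[0.02,-0.06,2.5,0,0,0.5],[0.02,-0.06,2.5,0,0,0.5]]'; python3 g.py s1 .025
```

```text
clock: 7.8
eef_pos: [0.5813, -0.2323, 0.0347]
tool_rot: [0.0, 0.748, 0.664, 0.0]
contact_force: [-0.2, 0.7, 1.3]
gripper_width: 0.724
grip_force: 0.0
[ 0.001 -0.017  0.323] [ 0.03  0.02 -0.05] 7.8
```

```bash
python3 -m crank '[[0,0,0.3,0,0,0],[0,0,0.3,0,0,0]]' | egrep 'eef|contact'; python3 -m crank '[[0,0,0.3,0,0,0],[0,0,0.3,0,0,0],[0,0,0.3,0,0,0],[0,0,0.3,0,0,0],[0,0,0.3,0,0,0]]' 0.6 30; python3 -c "
from h import *
c=camera('side');cv2.imwrite('pics/g1.png',cv2.resize(c['pixels'][200:350,190:400],None,fx=3,fy=3))"
```

```text
eef_pos: [0.5811, -0.2321, 0.0248]
contact_force: [-0.9, 0.4, 0.6]
clock: 8.5
eef_pos: [0.5831, -0.2334, 0.0198]
tool_rot: [0.003, 0.748, 0.663, 0.001]
contact_force: [-4.0, 2.4, 24.3]
gripper_width: 0.525
grip_force: 41.2
```

```bash
python3 -m crank '[[0,0,-0.3,0,0,0],[0,0,-1,0,0,0],[0,0,-2,0,0,0],[0,0,-3,0,0,0],[0,0,-4.2,0,0,0],[0,0,-4.2,0,0,0]]'; python3 g.py G2 .14
```

```text
clock: 9.15
eef_pos: [0.5832, -0.2335, 0.1473]
tool_rot: [0.004, 0.748, 0.663, 0.001]
contact_force: [0.4, -0.6, -1.7]
gripper_width: 0.527
grip_force: 32.0
[11.335 -1.693  0.192] [ 0.39  0.2  -0.09] 9.15
```

View pics/g1.png

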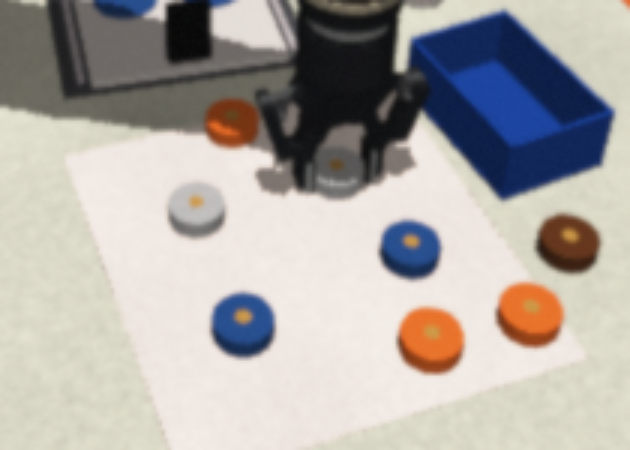

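The side crop shows the steel disc held between the pads with the others untouched. It has now been lifted, so I carry it to grey_spot2.

```bash
python3 -m crank '[[1,-0.15,0,0.4,0.2,0],[2.4,-0.35,0,0.4,0.2,0],[4,-0.6,0,0.4,0.2,0],[5.6,-0.85,0,0.4,0.2,0],[7.2,-1.1,0.2,0.4,0.2,0],[8.8,-1.3,0.2,0.4,0.2,0],[10.3,-1.55,0.2,0.4,0.2,0],[11.3,-1.7,0.2,0.4,0.2,0]]'|grep eef; python3 -m crank '[[0,0,0.5,0,0,0],[0,0,1,0,0,0],[0,0,1.5,0,0,0],[0,0,2,0,0,0],[0,0,2,0,0,0],[0,0,2,0,0,0]]'; python3 g.py G2 .044
```

```text
eef_pos: [0.5699, 0.1136, 0.1346]
clock: 10.55
eef_pos: [0.5704, 0.1102, 0.0753]
tool_rot: [-0.004, 0.749, 0.663, -0.001]
contact_force: [1.5, -0.1, -1.7]
gripper_width: 0.526
grip_force: 31.9
[0.008 0.113 1.043] [-0.45 -0.19 -0.16] 10.55
```

```bash
python3 -m crank '[[0.01,0.11,0.3,-0.4,-0.2,0],[0.01,0.11,0.7,-0.4,-0.2,0],[0.01,0.11,0.9,-0.4,-0.2,0],[0.01,0.11,0.9,-0.4,-0.2,0],[0.01,0.11,0.9,-0.4,-0.2,0]]'; python3 g.py G2 .044
```

```text
clock: 11.05
eef_pos: [0.5737, 0.111, 0.0486]
tool_rot: [-0.0, 0.748, 0.663, -0.0]
contact_force: [-0.5, -0.8, -2.4]
gripper_width: 0.526
grip_force: 31.9
[-0.025  0.001  0.154] [-0.02  0.01 -0.1 ] 11.05
```

```bash
python3 -m crank '[[-0.02,0,0.1,0,0,0],[-0.02,0,0.2,0,0,0],[-0.02,0,0.2,0,0,0]]'; python3 -m crank '[[0,0,0,0,0,0],[0,0,0,0,0,0],[0,0,0,0,0,0],[0,0,0,0,0,0],[0,0,0,0,0,0]]' -0.45;  python3 -m crank '[[0,0,-0.4,0,0,0],[0,0,-1,0,0,0],[0,0,-2,0,0,0],[0,0,-3,0,0,0]]'|grep eef; python3 g.py s2 .13
```

```text
clock: 11.35
eef_pos: [0.5736, 0.1103, 0.0424]
tool_rot: [-0.0, 0.748, 0.663, -0.0]
contact_force: [0.0, 0.0, -2.4]
gripper_width: 0.528
grip_force: 31.9
clock: 11.85
eef_pos: [0.5739, 0.1103, 0.0429]
tool_rot: [0.0, 0.748, 0.663, 0.0]
contact_force: [0.1, 1.2, -0.4]
gripper_width: 0.725
grip_force: 0.0
eef_pos: [0.5735, 0.1103, 0.1344]
[-11.81   -2.326   0.149] [-0.01  0.01 -0.11] 12.25
```

```bash
python3 -m crank '[[-1.6,-0.3,0,0,0,0],[-3.2,-0.6,0,0,0,0],[-4.8,-0.9,0,0,0,0],[-6.4,-1.2,0,0,0,0],[-8,-1.5,0,0,0,0],[-9.6,-1.9,0,0,0,0],[-11,-2.2,0,0,0,0],[-11.8,-2.33,0.1,0,0,0]]'|grep eef; python3 -m crank '[[0,0,1,0,0,0],[0,0,2,0,0,0],[0,0,2.4,0,0,0],[0,0,2.4,0,0,0],[0,0,2.4,0,0,0]]'; python3 g.py s2 .022
```

```text
eef_pos: [0.4609, -0.2359, 0.1314]
clock: 13.55
eef_pos: [0.4624, -0.2329, 0.0592]
tool_rot: [0.001, 0.748, 0.663, 0.0]
contact_force: [1.1, -0.5, 0.8]
gripper_width: 0.723
grip_force: 0.0
[-0.005 -0.026  1.24 ] [ 0.06  0.04 -0.08] 13.55
```

```bash
python3 -m crank '[[0,-0.03,0.6,0,0,0],[0,-0.03,1.2,0,0,0],[0,-0.03,1.2,0,0,0],[0,-0.03,1.2,0,0,0]]'|egrep 'eef|contact'; python3 -m crank '[[0,0,0,0,0,0],[0,0,0,0,0,0],[0,0,0,0,0,0],[0,0,0,0,0,0],[0,0,0,0,0,0]]' 0.6 30; python3 -m crank '[[0,0,-0.5,0,0,0],[0,0,-1.5,0,0,0],[0,0,-2.8,0,0,0],[0,0,-4,0,0,0],[0,0,-4,0,0,0]]'; python3 g.py G1 .14
```

```text
eef_pos: [0.4615, -0.233, 0.0233]
contact_force: [-0.9, 0.5, 0.1]
clock: 14.45
eef_pos: [0.4619, -0.2333, 0.0238]
tool_rot: [0.001, 0.748, 0.663, 0.0]
contact_force: [-0.8, 1.6, 6.0]
gripper_width: 0.527
grip_force: 29.9
clock: 14.95
eef_pos: [0.4632, -0.2346, 0.1489]
tool_rot: [0.005, 0.748, 0.663, 0.001]
contact_force: [1.3, 0.0, -1.9]
gripper_width: 0.522
grip_force: 31.8
[11.858 -0.537  0.228] [ 0.44  0.31 -0.1 ] 14.95
```

```bash
python3 -m crank '[[1,0,0,0.2,0.2,0],[2.5,-0.1,0,0.2,0.2,0],[4.1,-0.2,0,0.2,0.2,0],[5.7,-0.25,0,0.2,0.2,0],[7.3,-0.3,0.2,0.2,0.2,0],[8.9,-0.4,0.2,0.2,0.2,0],[10.5,-0.5,0.2,0.2,0.2,0],[11.8,-0.54,0.2,0.2,0.2,0]]'|grep eef; python3 -m crank '[[0,0,0.5,0,0,0],[0,0,1,0,0,0],[0,0,1.5,0,0,0],[0,0,2,0,0,0],[0,0,2,0,0,0],[0,0,2,0,0,0]]'; python3 g.py G1 .048
```

```text
eef_pos: [0.4868, 0.1233, 0.1363]
clock: 16.35
eef_pos: [0.4869, 0.1203, 0.0754]
tool_rot: [-0.003, 0.749, 0.663, -0.0]
contact_force: [0.4, 0.0, -2.5]
gripper_width: 0.52
grip_force: 31.6
[0.015 0.106 0.913] [-0.26 -0.19 -0.18] 16.35
```

```bash
python3 -m crank '[[0.01,0.1,0.3,-0.2,-0.2,-0.2],[0.01,0.1,0.6,-0.2,-0.2,-0.2],[0.01,0.1,0.8,-0.2,-0.2,-0.2],[0.01,0.1,0.8,-0.2,-0.2,-0.2],[0.01,0.1,0.95,-0.2,-0.2,-0.2],[0.01,0.1,0.95,-0.2,-0.2,-0.2]]'; python3 g.py G1 .0465
```

```text
clock: 16.95
eef_pos: [0.4899, 0.1211, 0.0469]
tool_rot: [-0.0, 0.747, 0.665, -0.0]
contact_force: [0.8, -0.8, -2.1]
gripper_width: 0.525
grip_force: 31.7
[-0.019  0.005  0.012] [-0.02  0.01  0.1 ] 16.95
```

```bash
python3 -m crank '[[-0.02,0,0.04,0,0,0],[-0.02,0,0.04,0,0,0]]'|egrep 'eef|contact'; python3 -m crank '[[0,0,0,0,0,0],[0,0,0,0,0,0],[0,0,0,0,0,0],[0,0,0,0,0,0],[0,0,0,0,0,0]]' -0.45|grep width;  python3 -m crank '[[0,0,-0.4,0,0,0],[0,0,-1,0,0,0],[0,0,-2,0,0,0],[0,0,-3,0,0,0]]'|grep eef; python3 g.py b1 .14
```

```text
eef_pos: [0.4901, 0.1204, 0.0461]
contact_force: [-0.7, -0.9, -2.0]
gripper_width: 0.725
eef_pos: [0.4897, 0.1205, 0.1377]
[-14.333   5.433  -0.077] [-0.01  0.01  0.1 ] 18.05
```

```bash
python3 -m crank '[[-14.3,5.43,0,0,0,0],[-14.3,5.43,0,0,0,0],[-14.3,5.43,0,0,0,0],[-14.3,5.43,0,0,0,0],[-14.3,5.43,0,0,0,0],[-14.3,5.43,0,0,0,0],[-14.3,5.43,0,0,0,0],[-14.3,5.43,0,0,0,0]]'|grep eef; python3 g.py b1 .06
```

```text
eef_pos: [0.5877, -0.2698, 0.1372]
[-1.793  0.668  2.574] [0.05 0.03 0.08] 18.85
```

```bash
python3 -m crank '[[-0.9,0.33,0,0,0,0],[-1.7,0.6,0,0,0,0],[-1.7,0.6,1,0,0,0],[-1.7,0.6,2.2,0,0,0],[-1.7,0.6,2.2,0,0,0],[-1.7,0.6,2.2,0,0,0]]'|grep eef; python3 g.py b1 .023
```

```text
eef_pos: [0.5991, -0.3199, 0.0708]
[-0.18   0.101  1.592] [-0.05 -0.03  0.1 ] 19.45
```

```bash
python3 -m crank '[[-0.18,0.1,0.6,0,0,0],[-0.18,0.1,1.2,0,0,0],[-0.18,0.1,1.58,0,0,0],[-0.18,0.1,1.58,0,0,0],[-0.18,0.1,1.58,0,0,0]]'|egrep 'eef|contact'; python3 -m crank '[[0,0,0,0,0,0],[0,0,0,0,0,0],[0,0,0,0,0,0],[0,0,0,0,0,0],[0,0,0,0,0,0]]' 0.6 30; python3 -m crank '[[0,0,-0.5,0,0,0],[0,0,-1.5,0,0,0],[0,0,-2.8,0,0,0],[0,0,-4,0,0,0],[0,0,-4,0,0,0]]'; python3 g.py B2 .14
```

```text
eef_pos: [0.602, -0.3262, 0.0235]
contact_force: [0.1, -0.7, -0.2]
clock: 20.45
eef_pos: [0.6025, -0.3266, 0.0243]
tool_rot: [0.001, 0.747, 0.665, 0.0]
contact_force: [-0.2, 0.8, 5.8]
gripper_width: 0.52
grip_force: 30.9
clock: 20.95
eef_pos: [0.6041, -0.3278, 0.1506]
tool_rot: [0.005, 0.747, 0.665, 0.001]
contact_force: [0.8, 0.2, -0.9]
gripper_width: 0.523
grip_force: 31.1
[11.59  -2.729  0.268] [0.47 0.31 0.1 ] 20.95
```

```bash
python3 -m crank '[[1,-0.2,0,0.2,0.2,0],[2.4,-0.5,0,0.2,0.2,0],[4,-0.9,0,0.2,0.2,0],[5.6,-1.3,0,0.2,0.2,0],[7.2,-1.65,0.2,0.2,0.2,0],[8.8,-2.05,0.2,0.2,0.2,0],[10.4,-2.45,0.2,0.2,0.2,0],[11.6,-2.7,0.2,0.2,0.2,0]]'|grep eef; python3 -m crank '[[0,0,0.5,0,0,0],[0,0,1,0,0,0],[0,0,1.5,0,0,0],[0,0,2,0,0,0],[0,0,2,0,0,0],[0,0,2,0,0,0]]'|egrep 'eef|contact'; python3 g.py B2 .049
```

```text
eef_pos: [0.5608, 0.0318, 0.137]
eef_pos: [0.5614, 0.0287, 0.0762]
contact_force: [0.2, -0.1, -1.4]
[-0.051  0.078  0.905] [-0.26 -0.2   0.03] 22.35
```

```bash
python3 -m crank '[[-0.05,0.08,0.3,-0.2,-0.2,0],[-0.05,0.08,0.6,-0.2,-0.2,0],[-0.05,0.08,0.8,-0.2,-0.2,0],[-0.05,0.08,0.8,-0.2,-0.2,0],[-0.05,0.08,0.95,-0.2,-0.2,0],[-0.05,0.08,0.95,-0.2,-0.2,0]]'|egrep 'eef|contact'; python3 g.py B2 .0465
```

```text
eef_pos: [0.5636, 0.0278, 0.0478]
contact_force: [-0.6, 0.5, -1.2]
[-0.026 -0.004  0.042] [-0.02  0.    0.1 ] 22.95
```

```bash
python3 -m crank '[[-0.03,0,0.05,0,0,0],[-0.03,0,0.05,0,0,0]]'|egrep 'eef|contact'; python3 -m crank '[[0,0,0,0,0,0],[0,0,0,0,0,0],[0,0,0,0,0,0],[0,0,0,0,0,0],[0,0,0,0,0,0]]' -0.45|grep width;  python3 -m crank '[[0,0,-0.4,0,0,0],[0,0,-1,0,0,0],[0,0,-2,0,0,0],[0,0,-3,0,0,0]]'|grep eef; python3 g.py b2 .14
```

```text
eef_pos: [0.5637, 0.0267, 0.0467]
contact_force: [-0.2, 0.6, -1.0]
gripper_width: 0.723
eef_pos: [0.5634, 0.0268, 0.1383]
[-12.885  -2.044  -0.055] [-0.01  0.    0.09] 24.05
```

```bash
python3 -m crank '[[-1.6,-0.25,0,0,0,0],[-3.2,-0.5,0,0,0,0],[-4.8,-0.75,0,0,0,0],[-6.4,-1,0,0,0,0],[-8,-1.25,0,0,0,0],[-9.6,-1.5,0,0,0,0],[-11.2,-1.75,0,0,0,0],[-12.7,-2.02,0,0,0,0]]'|grep eef; python3 -m crank '[[-0.18,0,1,0,0,0],[-0.18,0,2,0,0,0],[-0.18,0,2.4,0,0,0],[-0.18,0,2.4,0,0,0],[-0.18,0,2.4,0,0,0]]'|grep eef; python3 g.py b2 .023
```

```text
eef_pos: [0.4583, -0.3468, 0.1379]
eef_pos: [0.459, -0.35, 0.0662]
[-0.002 -0.055  1.438] [0.05 0.05 0.13] 25.35
```

```bash
python3 -m crank '[[0,-0.05,0.6,0,0,0],[0,-0.05,1.2,0,0,0],[0,-0.05,1.43,0,0,0],[0,-0.05,1.43,0,0,0],[0,-0.05,1.43,0,0,0]]'|egrep 'eef|contact'; python3 -m crank '[[0,0,0,0,0,0],[0,0,0,0,0,0],[0,0,0,0,0,0],[0,0,0,0,0,0],[0,0,0,0,0,0]]' 0.6 30; python3 -m crank '[[0,0,-0.5,0,0,0],[0,0,-1.5,0,0,0],[0,0,-2.8,0,0,0],[0,0,-4,0,0,0],[0,0,-4,0,0,0]]'; python3 g.py B1 .15
```

```text
eef_pos: [0.4576, -0.3502, 0.0232]
contact_force: [0.6, 0.2, 1.0]
clock: 26.35
eef_pos: [0.4576, -0.3504, 0.0234]
tool_rot: [0.001, 0.747, 0.665, -0.0]
contact_force: [-0.9, 0.9, 5.6]
gripper_width: 0.524
grip_force: 30.1
clock: 26.85
eef_pos: [0.459, -0.3521, 0.1492]
tool_rot: [0.005, 0.747, 0.665, -0.0]
contact_force: [0.4, -0.2, -0.8]
gripper_width: 0.523
grip_force: 31.2
[12.964 -0.817 -0.122] [0.4  0.39 0.1 ] 26.85
```

```bash
python3 -m crank '[[1.4,0,0,0.2,0.2,0],[3,-0.2,0,0.2,0.2,0],[4.6,-0.3,0,0.2,0.2,0],[6.2,-0.4,0,0.2,0.2,0],[7.8,-0.5,0,0.2,0.2,0],[9.4,-0.6,0,0.2,0.2,0],[11,-0.7,0,0.2,0.2,0],[12.6,-0.8,0,0.2,0.2,0]]'|grep eef; python3 -m crank '[[0.3,0,0,0,0,0],[0.3,0,0.8,0,0,0],[0.3,0,1.6,0,0,0],[0.3,0,2.2,0,0,0],[0.3,0,2.2,0,0,0],[0.3,0,2.2,0,0,0]]'|egrep 'eef|contact'; python3 g.py B1 .048
```

```text
eef_pos: [0.4769, 0.0304, 0.1423]
eef_pos: [0.478, 0.0374, 0.0763]
contact_force: [0.1, 0.8, -1.0]
[-0.009  0.071  0.944] [-0.21 -0.19  0.07] 28.25
```

```bash
python3 -m crank '[[0,0.07,0.3,-0.2,-0.2,0],[0,0.07,0.6,-0.2,-0.2,0],[0,0.07,0.8,-0.2,-0.2,0],[0,0.07,0.8,-0.2,-0.2,0],[0,0.07,0.95,-0.2,-0.2,0],[0,0.07,0.95,-0.2,-0.2,0]]'|egrep 'eef|contact'; python3 g.py B1 .046
```

```text
eef_pos: [0.4799, 0.0376, 0.0469]
contact_force: [0.3, -0.4, -0.2]
[-0.019  0.007  0.029] [-0.03  0.    0.1 ] 28.85
```

Release, lift, and move back toward -x so the tray can be checked from above.

```bash
python3 -m crank '[[-0.02,0,0.04,0,0,0],[-0.02,0,0.04,0,0,0]]'|egrep 'eef|contact'; python3 -m crank '[[0,0,0,0,0,0],[0,0,0,0,0,0],[0,0,0,0,0,0],[0,0,0,0,0,0],[0,0,0,0,0,0]]' -0.45|grep width;  python3 -m crank '[[0,0,-0.4,0,0,0],[0,0,-1,0,0,0],[0,0,-2,0,0,0],[-1,0,-3,0,0,0],[-2.6,0,-3,0,0,0],[-4.2,0,-3,0,0,0],[-5.8,0,-3,0,0,0],[-7.4,0,-3,0,0,0]]'|grep eef; python3 - <<'E'
from h import *
np.set_printoptions(precision=4,suppress=True)
c=camera("top");im=c["pixels"];cv2.imwrite('pics/top2c.png',cv2.resize(im[160:260,180:300],None,fx=6,fy=6,interpolation=cv2.INTER_NEAREST))
hsv=cv2.cvtColor(im,cv2.COLOR_BGR2HSV);sub=np.zeros(im.shape[:2],bool);sub[168:240,190:255]=1
for ce,s,b in blobs(sub&(hsv[...,0]>8)&(hsv[...,0]<28)&(hsv[...,1]>70)&(im.max(2)>60),4):print(ce,s[4],ray(c,ce,.04)[0])
c=camera("side");cv2.imwrite('pics/side2c.png',cv2.resize(c["pixels"][110:250,160:320],None,fx=4,fy=4))
print(tool()[2]["clock"])
E
```

```text
eef_pos: [0.4801, 0.0369, 0.0461]
contact_force: [-0.2, -0.5, -0.4]
gripper_width: 0.728
eef_pos: [0.4538, -0.1855, 0.1374]
[207.     184.5714] 14 [0.5727 0.1112 0.04  ]
[236.     188.8333] 12 [0.5627 0.0271 0.04  ]
[202.2857 213.5   ] 14 [0.4884 0.1208 0.04  ]
[231.5    217.7143] 14 [0.4789 0.037  0.04  ]
30.45
```

View pics/top2c.png

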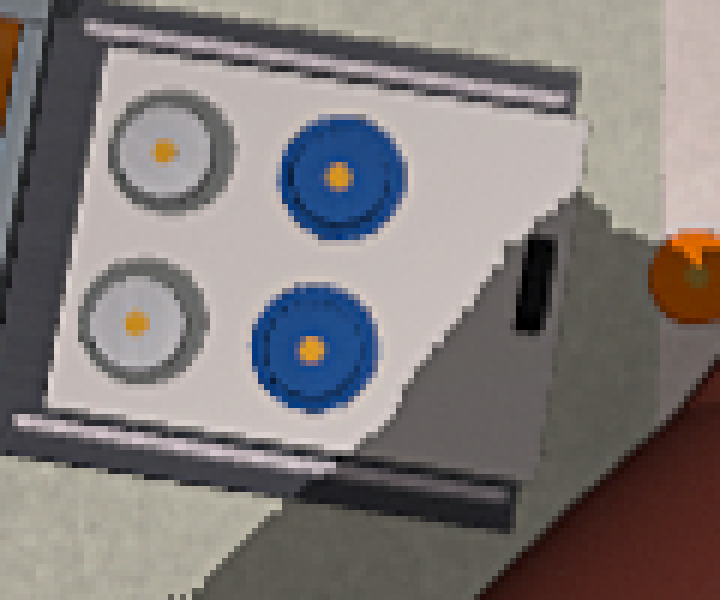

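View pics/side2c.png

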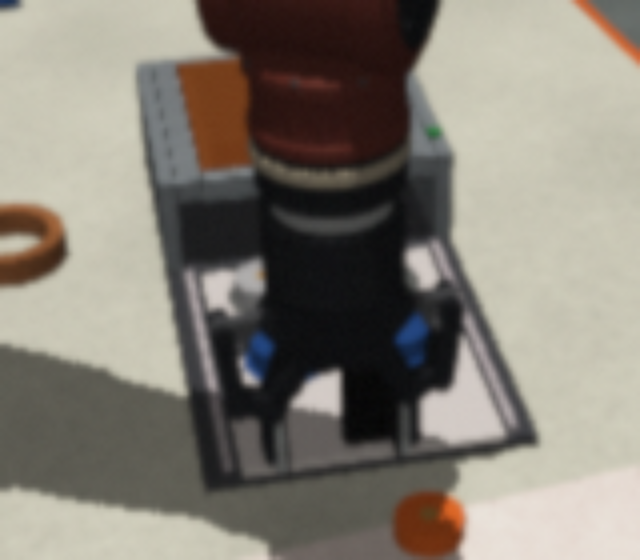

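All four discs sit flat inside their spots: the brass centres in the top crop are within about 3 mm of the spot centres. I'll push the handle from outside with shut fingers, with gentle ramps.

```bash
python3 -m crank '[[0,0,0,0,0,0],[0,0,0,0,0,0],[0,0,0,0,0,0],[0,0,0,0,0,0],[0,0,0,0,0,0]]' 1|egrep 'eef|width'; sed -i 's/^p=T/T.update(P0=(.5035,-.109),PE=(.5287,.0976))\np=T/' g.py; python3 g.py P0 .06
```

```text
eef_pos: [0.4543, -0.1828, 0.1362]
gripper_width: 0.002
[2.633 1.346 2.539] [0.01 0.01 0.18] 30.95
```

```bash
python3 -m crank '[[1.3,0.6,0,0,0,0],[2.6,1.34,0,0,0,0],[2.6,1.34,1,0,0,0],[2.6,1.34,2,0,0,0],[2.6,1.34,2.5,0,0,0],[2.6,1.34,2.5,0,0,0]]'|egrep 'eef|contact'; python3 -m crank '[[0.1,0,0,0,0,0],[0.2,0,0,0,0,0],[0.3,0,0,0,0,0],[0.4,0,0,0,0,0],[0.5,0,0,0,0,0],[0.6,0,0,0,0,0],[0.7,0,0,0,0,0],[0.8,0,0,0,0,0]]'|egrep 'eef|contact'; python3 g.py PE .06
```

```text
eef_pos: [0.5016, -0.1098, 0.0589]
contact_force: [1.1, 0.8, 0.7]
eef_pos: [0.5059, -0.0866, 0.0611]
contact_force: [-0.6, 0.6, -0.4]
[6.188 0.038 0.035] [-0.   0.   0.1] 32.35
```

```bash
python3 -m crank '[[0.1,0,0,0,0,0],[0.2,0,0,0,0,0],[0.3,0,0,0,0,0],[0.4,0,0,0,0,0],[0.55,0,0,0,0,0],[0.75,0,0,0,0,0],[1,0,0,0,0,0],[1.25,0,0,0,0,0]]'|egrep 'eef|contact'; python3 -m crank '[[0.25,0,0,0,0,0],[0.5,0,0,0,0,0],[0.75,0,0,0,0,0],[1,0,0,0,0,0],[1.25,0,0,0,0,0],[1.5,0,0,0,0,0],[1.75,0,0,0,0,0],[2,0,0,0,0,0]]'|egrep 'eef|contact'; python3 g.py PE .06
```

```text
eef_pos: [0.5104, -0.049, 0.0611]
contact_force: [0.3, -1.7, -1.0]
eef_pos: [0.5174, 0.0105, 0.0611]
contact_force: [-0.1, -1.5, 0.6]
[2.928 0.036 0.037] [0.   0.01 0.09] 33.95
```

```bash
python3 -m crank '[[0.25,0,0,0,0,0],[0.5,0,0,0,0,0],[0.75,0,0,0,0,0],[1,0,0,0,0,0],[1.25,0,0,0,0,0],[1.45,0,0,0,0,0],[1.6,0,0,0,0,0],[1.7,0,0,0,0,0]]'|egrep 'eef|contact'; python3 -m crank '[[0.1,0,0,0,0,0],[0.2,0,0,0,0,0],[0.3,0,0,0,0,0],[0.4,0,0,0,0,0],[0.5,0,0,0,0,0],[0.6,0,0,0,0,0],[0.65,0,0,0,0,0],[0.7,0,0,0,0,0]]'|egrep 'eef|contact'; python3 g.py PE .06
```

```text
eef_pos: [0.5232, 0.061, 0.061]
contact_force: [-0.2, -2.3, -0.0]
eef_pos: [0.5257, 0.0815, 0.061]
contact_force: [0.4, -1.6, -0.2]
[0.543 0.037 0.035] [-0.    0.01  0.1 ] 35.55
```

```bash
python3 -m crank '[[0.06,0,0,0,0,0],[0.13,0,0,0,0,0],[0.2,0,0,0,0,0],[0.27,0,0,0,0,0],[0.34,0,0,0,0,0],[0.4,0,0,0,0,0]]'|egrep 'eef|contact'; for i in 1 2 3; do python3 -m crank '[[0.05,0,0,0,0,0],[0.08,0,0,0,0,0],[0.08,0,0,0,0,0]]'|egrep 'eef|contact'; done
```

```text
eef_pos: [0.5271, 0.0935, 0.0611]
contact_force: [0.4, -1.7, -0.9]
eef_pos: [0.5273, 0.0949, 0.0611]
contact_force: [-2.2, -8.7, -0.0]
eef_pos: [0.5273, 0.095, 0.0611]
contact_force: [-4.6, -20.7, 1.9]
eef_pos: [0.5273, 0.0951, 0.0612]
contact_force: [-7.6, -35.2, 5.6]
```

The push force rises sharply against the home stop. Back off, lift, and check.

```bash
python3 -m crank '[[-0.3,0,0,0,0,0],[-0.7,0,0,0,0,0],[-1.5,0,0,0,0,0],[-2,0,-1,0,0,0],[-3,0,-2.5,0,0,0],[-4.5,0,-4,0,0,0],[-6,0,-4,0,0,0],[-7.5,0,-4,0,0,0]]'|egrep 'eef|contact';python3 -m crank '[[-1,0,0,0,0,0],[-1,0,0,0,0,0],[-1,0,0,0,0,0],[-1,0,0,0,0,0]]'|egrep 'eef|contact'; python3 - <<'E'
from h import *
c=camera("top");im=c["pixels"];cv2.imwrite('pics/top3c.png',cv2.resize(im[130:260,90:290],None,fx=4,fy=4))
print(ray(c,[(213,198)],.084),robot.get_obs()["clock"])
E
```

```text
eef_pos: [0.5028, -0.1212, 0.1837]
contact_force: [1.8, -0.2, -0.7]
eef_pos: [0.4986, -0.1485, 0.1809]
contact_force: [0.1, 0.7, 0.3]
[[0.52758181 0.08837553 0.084     ]] 38.3
```

View pics/top3c.png

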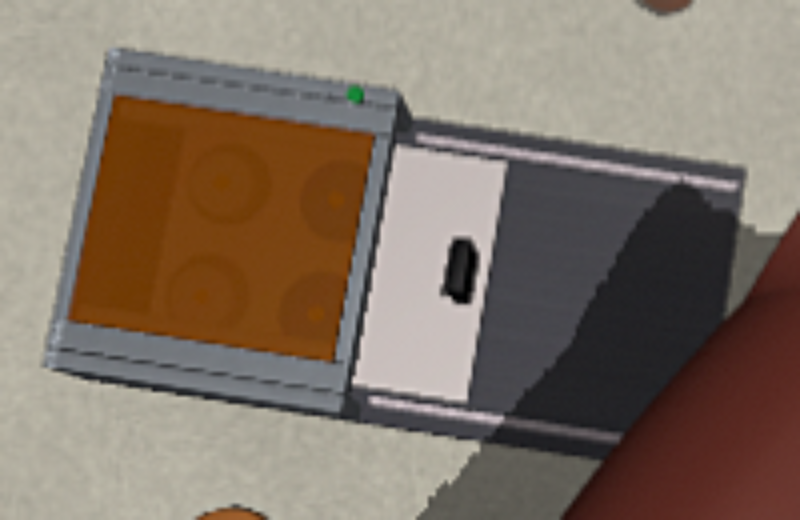

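Through the amber roof all four discs are still centred on their spots, with brass centres at crop (222,182), (337,199), (201,297) and (317,314). The handle is at its home position and the arm is clear.

```bash
python3 -c "
from plant import robot
print(robot.hand_in())"
```

```text
the job is handed in; nothing more can be done
None
```

The job is handed in: I pulled the tray fully out, laid each disc on a spot of its own colour (within about 3 mm of centre by the top camera) and pushed the tray home to its stop, with the arm clear and the glue bottle, bin and tape left alone; no verdict came back.

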